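# Sweep loose jar caps into the catch tray

### The job

Three loose jar caps (yellow, orange and white) lie about on the bench. Sweep all three along the bench with the fingers, through the open side of the low aluminium catch tray with the blue floor, until each cap is wholly inside it; do not pick any cap up, and leave the standing vials and the lidded metal dish where they are.

Things in the scene. Friction and masses are not known exactly. Their poses are not given: they have to be found in the camera images.
- cap_yellow_center (a point): loose screw cap of a sample jar, yellow plastic, ribbed, a solid disc 40 mm in diameter and 22 mm high, lying flat on the bench, about 25 g; this point is its centre, 11 mm above the bench while it lies flat. It slides; it may be pushed from any side
- cap_orange_center (a point): loose screw cap of a sample jar, orange plastic, ribbed, a solid disc 40 mm in diameter and 22 mm high, lying flat on the bench, about 25 g; this point is its centre, 11 mm above the bench while it lies flat. It slides; it may be pushed from any side
- cap_white_center (a point): loose screw cap of a sample jar, white plastic, ribbed, a solid disc 40 mm in diameter and 22 mm high, lying flat on the bench, about 25 g; this point is its centre, 11 mm above the bench while it lies flat. It slides; it may be pushed from any side
- cap_yellow: the yellow cap as a body; its origin is the centre of its underside, z up
- cap_orange: the orange cap as a body; its origin is the centre of its underside, z up
- cap_white: the white cap as a body; its origin is the centre of its underside, z up
- catch_tray: low three-sided tray fixed to the bench: aluminium walls 28 mm high, 6 mm thick, round a blue floor flush with the bench (no step), 130 mm (its x) by 170 mm (its y). Origin at the floor's centre, z up. Inside of back wall at x = +65 mm, of side walls at y = +-85 mm; the side at x = -65 mm is open, no wall or lip. It faces roughly world +y (robot's left), direction varies
- tray_mouth (a point): middle of the tray's open side, at bench height, 65 mm from the tray's origin; axes as the tray's (+x points into the tray)
- vial_red_center (a point): bystander: red-capped sample vial standing upright on the bench, loose, 32 mm in diameter and 72 mm high, 55 g; this point is its centre, 36 mm above the bench. Must stay standing where it is
- vial_green_center (a point): bystander: green-capped sample vial standing upright on the bench, loose, 32 mm in diameter and 72 mm high, 55 g; this point is its centre, 36 mm above the bench. Must stay standing where it is
- moisture_dish_center (a point): bystander: round aluminium moisture dish with lid, loose, 60 mm in diameter and 34 mm high, 30 g; this point is its centre, 17 mm above the bench. Must stay where it is
Not all that is in view belongs to the job. Of the things like the cap_yellow, leave any that is brown; of the rest the smaller one is meant.

How it is judged:
At the end, for the whole second after the job is handed in: All three caps lie at rest on the bench inside the catch tray: each cap's centre between the side walls and at least 17 mm past the line of the open side (so the 40 mm cap is wholly inside, give or take 3 mm). Both vials still stand, and vials and metal dish are within 20 mm of where they were (x of cap_yellow_center in the frame of catch_tray between -0.048 and 0.065 m and y of cap_yellow_center in the frame of catch_tray between -0.085 and 0.085 m and height (world z) of each of cap_yellow_center, cap_orange_center, cap_white_center below 0.024 m and linear speed of each of cap_yellow, cap_orange, cap_white below 0.02 m/s and x of cap_orange_center in the frame of catch_tray between -0.048 and 0.065 m and y of cap_orange_center in the frame of catch_tray between -0.085 and 0.085 m and x of cap_white_center in the frame of catch_tray between -0.048 and 0.065 m and y of cap_white_center in the frame of catch_tray between -0.085 and 0.085 m and angle between each of vial_red_center, vial_green_center's own z axis and vertical below 0.15 rad and distance of each of vial_red_center, vial_green_center, moisture_dish_center from where it was at the start of the episode below 0.02 m); the robot touches nothing.
It fails at once if a cap was picked up (its centre more than 30 mm above the bench) (height (world z) of any of cap_yellow_center, cap_orange_center, cap_white_center above 0.03 m).
It fails at once if a vial or the metal dish was shifted by more than 20 mm (distance of any of vial_red_center, vial_green_center, moisture_dish_center from where it was at the start of the episode above 0.02 m).
It fails at once if a vial was tipped (more than 0.4 rad) (angle between any of vial_red_center, vial_green_center's own z axis and vertical above 0.4 rad).
It also fails if it takes over 67 s, if anything falls off the work surface, if the arm or the gripper's body presses on something with over 40 N, if the wrist force passes 120 N, or if a joint passes its speed limit or range.

### The arm

A 6-joint arm with a two-finger parallel gripper is mounted at the origin on a cart in front of the work surface, level with it; the furniture and walls round the work are solid. World frame = base frame: x ahead of the robot, y to its left, z up, the work surface at z = 0. Lengths are in m, angles in rad, forces in N, time in s.
With the tool pointing down it reaches from about 0.25 to 0.775 m from the base axis. Payload 4 kg.
Tool frame: the origin (TCP) lies midway between the tips of the shut fingers; the grasp point (between the pads) lies 19 mm behind it; x points along the fingers, y is the direction in which the jaws open and shut, and the axes are right-handed (so a half turn about x gives the same grasp; the last joint's range is limited). The gripper opens to 85 mm and grips with 20 to 120 N. Pads are 22 mm wide; open, the fingers measure 114 mm over their backs; the gripper's body (76 mm by 85 mm) begins 54 mm behind the grasp point. The pads swing forward as they close: fully open they stand 13 mm farther back than shut.
Start: joints at [1, 0.087, 1.371, -0, 1.684, -0.103], TCP at [0.248, 0.491, 0.231] pointing down, gripper open.
Joint ranges: [-3.1, 3.1], [-0.76, 2.03], [0.27, 2.55], [-1.08, 4.22], [0.17, 2.65], [-2.57, 2.57]. Speed limits (rad/s): [2.79, 2.79, 3.14, 3.14, 3.14, 3.14].

### API

Orientations are given as a 3x3 rotation matrix whose columns are the frame's x, y, z axes.
In Python, from rig import r gives the robot as it stands.
- The arm moves only by the tool drive_tool, never from a script. Its argument "series" is a list of rows, each a list of 7 numbers: the finger opening in m, from 0 to 0.0854, then the shift along the tool's x, y, z in m, then the turn, a rotation vector about the tool's x, y, z in degrees. A call has exactly 10 rows; each row shifts and turns the commanded pose from where the row before left it, along the tool's axes as they then stand; what a row does not reach is not made up. A row lasts 1/8 s, in which the tool goes at most 62.5 mm and 10.7 degrees, less where a joint would pass 70% of its speed; a pose out of reach is approached as far as the arm can. A call is refused whole if a number of a shift passes 0.0625 or a number of a turn 10.7, either way. A call with a gripper value outside its range is refused whole. The fingers move at their own pace and stop on an object; "squeeze" is the grip in N (left out, the last holds). Time passes only in rows, so rows that do not move let the fingers close, or fill a call up. It gives the time, the measured TCP pose, the force and the opening at its end, in the units of the state.
- r.get_state(): the state, without advancing time (a new reading comes with each control period).
- r.get_image(name): name is "scene" or "side" or "wrist"; returns a dict with "image" (420x560x3 uint8, red, green, blue), "z_map" (420x560 float32, m along the optical axis (not along the pixel's ray), 0 where there is no reading), "camera_matrix" (3x3 intrinsics, pixels), "k1" (the pictures are not rectified: a ray, as slopes to the right and down, at radius r is drawn at 1 + k1 r^2 times it, then the intrinsics apply), "cam_to_world" (4x4, takes a point from camera to world coordinates). Camera axes: x right, y down, z forward; pixel columns grow to the right and rows downward; lengths in m; the calibration is good to about 2 mm. A picture is of the moment at which its call begins.
- r.close_job(): hands the job in, once; it reports no verdict.
The state is a dict: "clock": time; "q": joint angles; "qvel": joint speeds; "joint_torque": joint torques, N m; "position": TCP position; "ee_rot": TCP orientation; "ft_force": force on the tool from outside, world axes, zero at the start; "moment": the same for the moment, N m; "finger_gap": opening from 0.0 (shut) to 1.0 (fully open).
Only numpy, scipy, OpenCV 4.12 (cv2) and the standard library are available. Lean on these libraries where they do the work, as an engineer would, in place of code of your own. Each camera call takes 0.05 s, during which the arm holds its last target.

## Working session

There is one attempt and no reset: what is moved stays moved. The work goes in short steps, Python scripts to look and compute and a tool call to move; the robot and the scene stay as the last step left them, time stands still between calls to the robot, and variables do not carry over. Pictures are saved under pics/ and viewed, and the job is handed in when it is done.

Besides the shell and the picture viewer there is one more tool, called after "Emit:" by a JSON object that holds its "method" and its "body". drive_tool: Moves the arm, as the interface text tells. Its arguments: {"type":"object","properties":{"series":{"type":"array"},"squeeze":{"type":"number"}},"required":["series"]}

```bash
mkdir -p pics; ls; python3 - <<'E'
from rig import r
import cv2
s=r.get_state(); print({k:s[k] for k in('clock','position','ee_rot','finger_gap')})
for n in("scene","side","wrist"):
    d=r.get_image(n); cv2.imwrite(f"pics/{n}0.png",d["image"][:,:,::-1]); print(n,d["camera_matrix"].tolist(),d["k1"],d["cam_to_world"].round(3).tolist())
    import numpy as np; np.savez(f"{n}0.npz",**d)
E
```

```text
pics
{'clock': 0.0, 'position': array([0.24773671, 0.49047178, 0.23010638]), 'ee_rot': array([[-1.23531084e-03,  4.50929242e-01,  8.92558846e-01],
       [-1.92284250e-03,  8.92556805e-01, -4.50930872e-01],
       [-9.99997388e-01, -2.27328988e-03, -2.35519185e-04]]), 'finger_gap': 1.0047549324431544}
scene [[400.2281457661798, 0.0, 272.43176224413975], [0.0, 400.2281457661798, 210.3551555450687], [0.0, 0.0, 1.0]] -0.10148765590948736 [[0.725, -0.421, 0.545, 0.097], [-0.689, -0.465, 0.556, -0.386], [0.02, -0.778, -0.627, 0.586], [0.0, 0.0, 0.0, 1.0]]
side [[450.8379045122654, 0.0, 284.6615507997602], [0.0, 450.8379045122654, 205.61411001986573], [0.0, 0.0, 1.0]] 0.04024747276061821 [[-0.995, -0.077, 0.064, 0.49], [-0.099, 0.623, -0.776, 0.77], [0.02, -0.778, -0.627, 0.581], [0.0, 0.0, 0.0, 1.0]]
wrist [[322.7325818594066, 0.0, 281.40129321358575], [0.0, 322.7325818594066, 207.93147408407202], [0.0, 0.0, 1.0]] -0.009311156652567855 [[0.451, 0.857, 0.249, 0.185], [0.893, -0.432, -0.128, 0.523], [-0.002, 0.28, -0.96, 0.373], [0.0, 0.0, 0.0, 1.0]]
```

View pics/scene0.png

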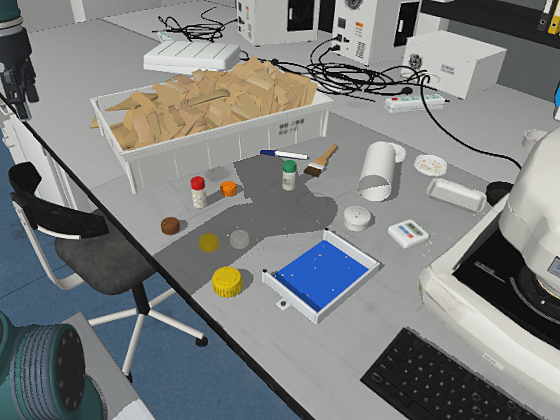

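View pics/side0.png

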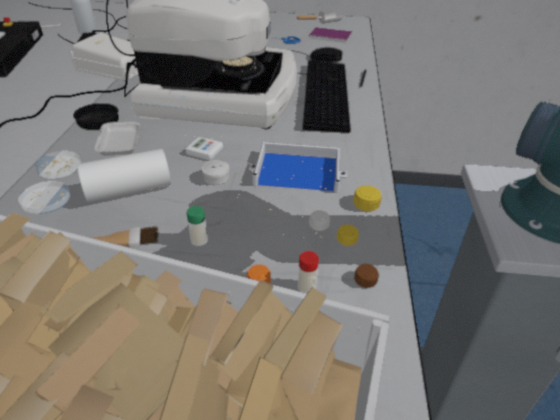

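View pics/wrist0.png

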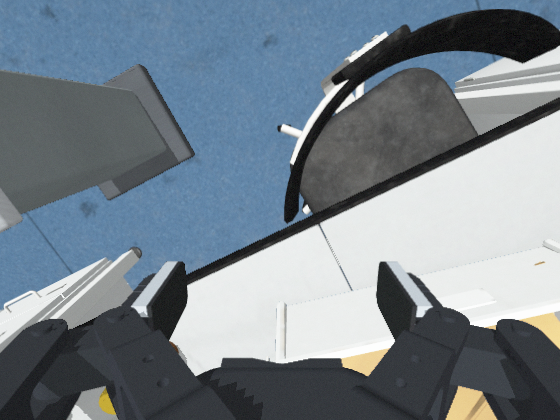

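The scene view shows the small yellow cap at (208,242), white at (239,239), orange at (229,188) behind the red vial (198,190), and the green vial at (289,175). The dish is at (357,218) and the tray at (320,275). The decoys are the larger yellow cap (227,282) and the brown cap (170,226). The side view shows the same things, with orange at (258,274) close to the crate wall. Next I'll measure positions.

```bash
cat > h.py <<'E'
import numpy as np,cv2
def ray(d,u,v):
    K=d["camera_matrix"];k1=float(d["k1"])
    p=cv2.undistortPoints(np.array([[[u,v]]],float),K,np.array([k1,0,0,0]))[0,0]
    T=d["cam_to_world"]; return T[:3,3],T[:3,:3]@np.array([p[0],p[1],1.])
def onz(d,u,v,z):
    o,w=ray(d,u,v); return o+w*(z-o[2])/w[2]
def tri(ra,rb):
    A=np.zeros((3,3));b=np.zeros(3)
    for o,w in(ra,rb):
        w=w/np.linalg.norm(w);P=np.eye(3)-np.outer(w,w);A+=P;b+=P@o
    return np.linalg.solve(A,b)
def cloud(d):
    z=d["z_map"];h,w=z.shape
    u,v=np.meshgrid(np.arange(w),np.arange(h))
    p=cv2.undistortPoints(np.stack([u.ravel(),v.ravel()],1)[:,None].astype(float),d["camera_matrix"],np.array([float(d["k1"]),0,0,0]))[:,0]
    zz=z.ravel()[:,None];c=np.hstack([p*zz,zz]);T=d["cam_to_world"]
    return (c@T[:3,:3].T+T[:3,3]).reshape(h,w,3)
E
python3 - <<'E'
from h import *
D={n:np.load(n+"0.npz") for n in("scene","side")}
D={n:{k:d[k] for k in d} for n,d in D.items()}
seeds={"yellow":((208,242),(347,234)),"white":((239,239),(319,220)),"orange":((229,188),(258,274)),"bigY":((227,280),(368,197)),"brown":((170,226),(367,275)),"red":((198,183),(308,262)),"green":((289,167),(197,215)),"dish":((357,215),(216,172)),"blue":((315,280),(298,172))}
for k,s in seeds.items():
    for n,(u,v) in zip(("scene","side"),s):
        d=D[n];im=d["image"].copy();C=cloud(d)
        m=np.zeros((422,562),np.uint8)
        t=9 if k in("white","dish") else 22
        hsv=cv2.cvtColor(im,cv2.COLOR_RGB2HSV)
        h0=int(hsv[v,u,0]);
        dh=np.abs(hsv[...,0].astype(int)-h0);dh=np.minimum(dh,180-dh)
        if k in("white","dish"):
            mm=(C[...,2]>0.008)&(C[...,2]<.06)&(d["z_map"]>0)
        else: mm=(dh<9)&(hsv[...,1]>100)
        mm=mm.astype(np.uint8)
        nl,lab=cv2.connectedComponents(mm)
        l=lab[v,u]
        M=(lab==l)&(l>0)
        if not M.any(): print(k,n,"none",hsv[v,u],C[v,u]);continue
        P=C[M];P=P[d["z_map"][M]>0]
        ys,xs=np.nonzero(M)
        if len(P)==0: print(k,n,"no depth",M.sum());continue
        zt=np.percentile(P[:,2],95)
        top=P[P[:,2]>zt-.006]
        print(k,n,"px",M.sum(),"c",xs.mean().round(1),ys.mean().round(1),"ztop",zt.round(4),"topbox",(top[:,:2].min(0)+top[:,:2].max(0)).round(4)/2,"size",(top[:,:2].max(0)-top[:,:2].min(0)).round(3))
# blue corners
for n in D:
    d=D[n];hsv=cv2.cvtColor(d["image"],cv2.COLOR_RGB2HSV)
    m=((abs(hsv[...,0].astype(int)-112)<12)&(hsv[...,1]>170)&(hsv[...,2]>80)).astype(np.uint8)
    m=cv2.morphologyEx(m,cv2.MORPH_CLOSE,np.ones((5,5)))
    nl,lab,st,_=cv2.connectedComponentsWithStats(m);i=1+st[1:,4].argmax()
    c=cv2.findContours((lab==i).astype(np.uint8),0,2)[0][0]
    q=cv2.approxPolyDP(cv2.convexHull(c),6,True)[:,0]
    print(n,[(x.tolist(),onz(d,*x,0).round(4)[:2].tolist()) for x in q])
E
```

```text
yellow scene px 317 c 208.3 242.3 ztop 0.0244 topbox [0.4238  0.13495] size [0.038 0.041]
yellow side px 368 c 347.3 234.7 ztop 0.0239 topbox [0.42465 0.1391 ] size [0.035 0.036]
white scene px 269 c 239.1 238.1 ztop 0.0246 topbox [0.47805 0.0994 ] size [0.038 0.037]
white side px 312 c 319.1 218.8 ztop 0.0238 topbox [0.4779  0.10265] size [0.037 0.039]
orange scene px 224 c 227.9 188.4 ztop 0.0247 topbox [0.57325 0.25645] size [0.039 0.039]
orange side px 323 c 259.2 273.2 ztop 0.0249 topbox [0.568  0.3158] size [0.049 0.146]
bigY scene px 764 c 226.6 281.6 ztop 0.033 topbox [0.38305 0.0217 ] size [0.051 0.051]
bigY side px 566 c 367.0 197.9 ztop 0.0324 topbox [0.384  0.0277] size [0.05  0.049]
brown scene px 262 c 169.8 225.5 ztop 0.0243 topbox [0.3928 0.2312] size [0.038 0.038]
brown side px 408 c 366.0 275.2 ztop 0.0242 topbox [0.3942  0.23675] size [0.035 0.037]
red scene px 167 c 197.2 182.8 ztop 0.074 topbox [0.49115 0.26245] size [0.03  0.032]
red side px 347 c 308.5 260.9 ztop 0.0736 topbox [0.4923  0.26585] size [0.03  0.031]
green scene px 141 c 289.0 165.9 ztop 0.0738 topbox [0.6978  0.17145] size [0.03  0.031]
green side px 242 c 195.5 214.4 ztop 0.0737 topbox [0.69675 0.17685] size [0.028 0.031]
dish scene px 505 c 356.3 217.5 ztop 0.0319 topbox [ 0.70925 -0.0281 ] size [0.06  0.058]
dish side px 516 c 215.2 170.9 ztop 0.0315 topbox [ 0.7094  -0.02595] size [0.058 0.061]
blue scene px 3481 c 320.2 274.3 ztop 0.0038 topbox [ 0.5338  -0.07755] size [0.171 0.133]
blue side px 2425 c 297.7 171.6 ztop 0.003 topbox [ 0.53305 -0.07725] size [0.169 0.135]
scene [([323, 240], [0.617, -0.0133]), ([367, 270], [0.6156, -0.1308]), ([317, 311], [0.4675, -0.1289]), ([273, 275], [0.469, -0.013])]
side [([266, 154], [0.6135, -0.1382]), ([334, 159], [0.4515, -0.1373]), ([332, 189], [0.4541, -0.0178]), ([259, 183], [0.6133, -0.0198])]
```

```bash
python3 - <<'E'
import cv2
a=cv2.imread("pics/scene0.png")[130:330,140:400];b=cv2.imread("pics/side0.png")[130:330,160:420]
cv2.imwrite("pics/ca.png",cv2.resize(a,None,fx=3,fy=3,interpolation=2));cv2.imwrite("pics/cb.png",cv2.resize(b,None,fx=3,fy=3,interpolation=2))
E
```

```text
(no output)
```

View pics/ca.png

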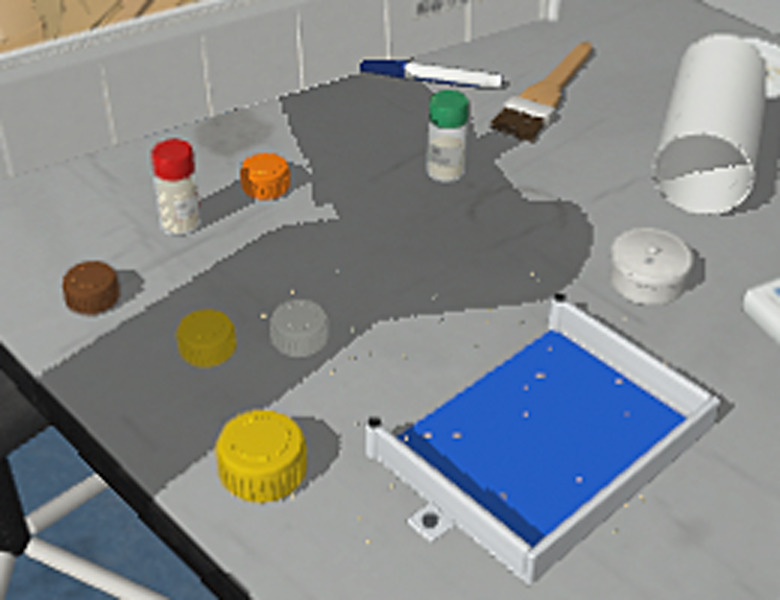

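View pics/cb.png

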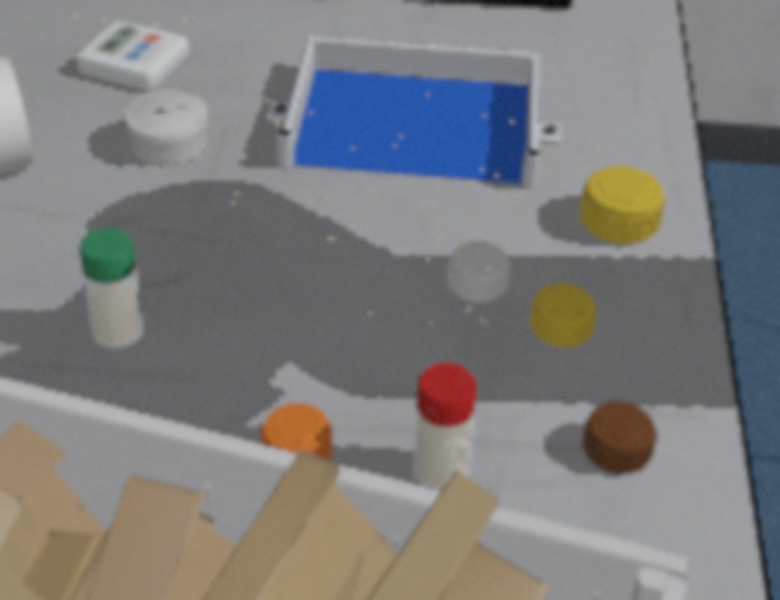

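```bash
python3 - <<'E'
from h import *
d={k:v for k,v in np.load("scene0.npz").items()};s={k:v for k,v in np.load("side0.npz").items()}
for n,d in(("scene",d),("side",s)):
    C=cloud(d);P=C[d["z_map"]>0]
    print(n)
    for x0 in np.arange(.40,.80,.04):
        Q=P[(abs(P[:,0]-x0)<.01)&(P[:,1]>.24)&(P[:,1]<.7)]
        row=[]
        for zl in (.015,.04,.06,.08,.1,.12,.15,.18):
            q=Q[(Q[:,2]>zl)]
            row.append(round(float(np.percentile(q[:,1],1)),3) if len(q)>5 else None)
        print(round(x0,2),row)
    # tray walls
    Q=P[(P[:,2]>.018)&(P[:,2]<.04)&(P[:,1]<0.01)&(P[:,1]>-.17)&(P[:,0]>.42)&(P[:,0]<.66)]
    for x0,x1 in((.42,.45),(.45,.48),(.59,.61),(.61,.65)):
        q=Q[(Q[:,0]>x0)&(Q[:,0]<x1)]
        print(x0,x1,len(q),q.min(0).round(3),q.max(0).round(3),np.median(q,0).round(3))
E
```

```text
scene
0.4 [0.243, 0.394, 0.394, 0.394, 0.394, 0.397, None, None]
0.44 [0.385, 0.385, 0.385, 0.384, 0.384, 0.386, None, None]
0.48 [0.248, 0.249, 0.249, 0.378, 0.378, 0.382, None, None]
0.52 [0.371, 0.371, 0.37, 0.37, 0.37, 0.375, 0.509, None]
0.56 [0.243, 0.362, 0.362, 0.362, 0.361, 0.364, None, None]
0.6 [0.353, 0.353, 0.353, 0.353, 0.353, 0.358, 0.494, None]
0.64 [0.344, 0.344, 0.344, 0.344, 0.343, 0.344, None, None]
0.68 [0.337, 0.337, 0.337, 0.337, 0.336, 0.341, 0.438, None]
0.72 [0.327, 0.327, 0.327, 0.327, 0.327, 0.329, 0.424, None]
0.76 [0.317, 0.32, 0.319, 0.319, 0.318, 0.321, 0.523, None]
0.42 0.45 427 [ 0.44  -0.15   0.018] [ 0.45  -0.008  0.032] [ 0.444 -0.087  0.027]
0.45 0.48 72 [ 0.45  -0.15   0.019] [ 0.479 -0.009  0.031] [ 0.464 -0.147  0.028]
0.59 0.61 41 [ 0.59  -0.15   0.018] [ 0.609 -0.143  0.032] [ 0.6   -0.148  0.028]
0.61 0.65 359 [ 0.61  -0.149  0.018] [ 0.625 -0.009  0.031] [ 0.619 -0.083  0.026]
side
0.4 [0.242, 0.4, 0.4, 0.4, 0.399, 0.399, None, None]
0.44 [0.392, 0.392, 0.39, 0.39, 0.389, 0.389, None, None]
0.48 [0.262, 0.261, 0.261, 0.393, 0.392, 0.393, None, None]
0.52 [0.376, 0.376, 0.376, 0.376, 0.376, 0.376, 0.513, None]
0.56 [0.252, 0.368, 0.368, 0.368, 0.368, 0.368, None, None]
0.6 [0.359, 0.361, 0.361, 0.361, 0.361, 0.361, 0.497, None]
0.64 [0.35, 0.35, 0.35, 0.35, 0.35, 0.35, None, None]
0.68 [0.344, 0.344, 0.344, 0.344, 0.344, 0.344, 0.444, None]
0.72 [0.334, 0.334, 0.334, 0.334, 0.334, 0.335, 0.429, None]
0.76 [0.325, 0.325, 0.325, 0.325, 0.325, 0.325, 0.547, None]
0.42 0.45 122 [ 0.441 -0.147  0.018] [ 0.45  -0.004  0.03 ] [ 0.446 -0.057  0.027]
0.45 0.48 63 [ 0.45  -0.148  0.018] [ 0.48  -0.008  0.031] [ 0.463 -0.142  0.025]
0.59 0.61 39 [ 0.59  -0.147  0.019] [ 0.61  -0.139  0.029] [ 0.6   -0.143  0.025]
0.61 0.65 163 [ 0.611 -0.149  0.018] [ 0.627 -0.005  0.032] [ 0.62  -0.068  0.027]
```

Emit:
{"method": "drive_tool", "body": {"series": [[0.03,0,0,0,10.5,0,0],[0.03,0,0,0,10.5,0,0],[0.03,0,0,0,10.5,0,0],[0.03,0,0,0,10.5,0,0],[0.03,0,0,0,10.5,0,0],[0.03,0,0,0,10.5,0,0],[0.03,0,0.05,0.02,0,0,0],[0.03,0,0.05,0.02,0,0,0],[0.03,0,0.05,0.02,0,0,0],[0.03,0,0.05,0.02,0,0,0]]}}

```text
clock: 1.4
position: [0.4496, 0.4108, 0.2309]
ee_rot: [[-0.001, 1.0, 0.004], [-0.0, 0.004, -1.0], [-1.0, -0.001, 0.0]]
ft_force: [0.8, 0.4, 0.3]
finger_gap: 0.353
```

Emit:
{"method": "drive_tool", "body": {"series": [[0.03,0,0.0305,0.03,0,0,0],[0.03,0,0.0305,0.03,0,0,0],[0.03,0,0.0305,0.03,0,0,0],[0.03,0,0.0305,0.028,0,0,0],[0.03,0,0,0,0,7,0],[0.03,0,0,0,0,7,0],[0.03,0,0,0,0,0,0],[0.03,0,0,0,0,0,0],[0.03,0,0,0,0,0,0],[0.03,0,0,0,0,0,0]]}}

```text
clock: 2.65
position: [0.5704, 0.295, 0.2314]
ee_rot: [[-0.001, 1.0, 0.005], [0.242, 0.005, -0.97], [-0.97, 0.0, -0.242]]
ft_force: [-1.0, 0.1, -0.3]
finger_gap: 0.352
```

```bash
python3 - <<'E'
from rig import r
import cv2
for n in("scene","side","wrist"):
    d=r.get_image(n); cv2.imwrite(f"pics/{n}1.png",d["image"][:,:,::-1])
E
```

```text
(no output)
```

View pics/scene1.png

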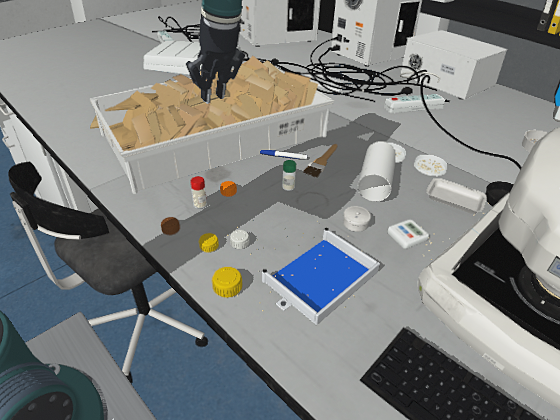

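View pics/wrist1.png

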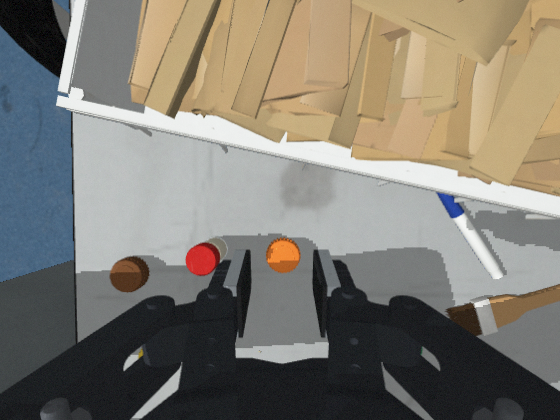

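Emit:
{"method": "drive_tool", "body": {"series": [[0.03,0.0355,0,0.0088,0,0,0],[0.03,0.0355,0,0.0088,0,0,0],[0.03,0.0355,0,0.0088,0,0,0],[0.03,0.0355,0,0.0088,0,0,0],[0.03,0.0355,0,0.0088,0,0,0],[0.03,0.018,0,0.0045,0,0,0],[0.03,0.018,0,0.0045,0,0,0],[0.03,0,0,0,0,0,0],[0.03,0,0,0,0,0,0],[0.03,0,0,0,0,0,0]]}}

```text
clock: 4.05
position: [0.5718, 0.2946, 0.0131]
ee_rot: [[0.002, 1.0, 0.004], [0.243, 0.003, -0.97], [-0.97, 0.003, -0.243]]
ft_force: [0.5, -0.2, 1.1]
finger_gap: 0.351
```

```bash
python3 - <<'E'
from rig import r
import cv2
a=[r.get_image(n)["image"][:,:,::-1] for n in("scene","wrist")]
cv2.imwrite("pics/s2.png",cv2.resize(a[0][130:340,140:400],None,fx=3,fy=2.8)); cv2.imwrite("pics/w2.png",a[1])
E
```

```text
(no output)
```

View pics/s2.png

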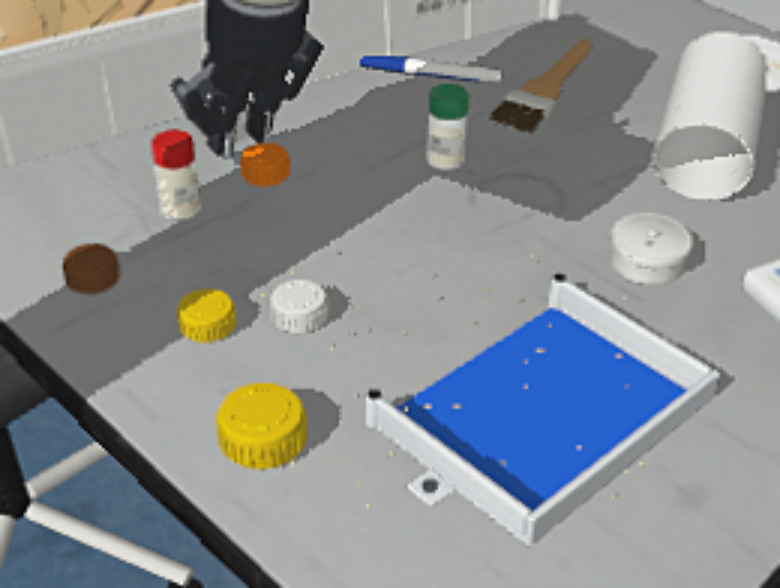

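View pics/w2.png

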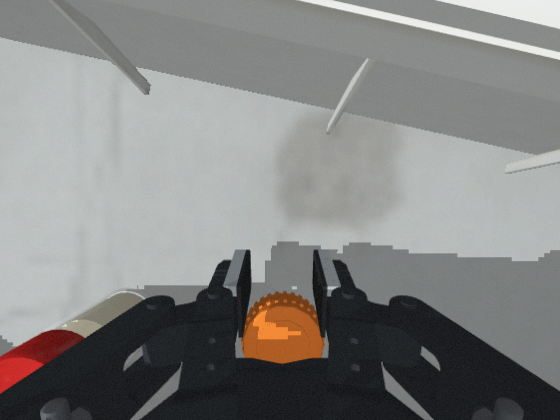

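Emit:
{"method": "drive_tool", "body": {"series": [[0.03,0.0,0.003,0.0075,0,0,0],[0.03,-0.0025,0.003,0.0097,0,0,0],[0.03,-0.0025,0.003,0.0097,0,0,0],[0.03,-0.0025,0.003,0.0097,0,0,0],[0.03,-0.0036,0.002,0.0145,0,0,0],[0.03,-0.0048,0,0.0194,0,0,0],[0.03,-0.0048,0,0.0194,0,0,0],[0.03,-0.0048,0,0.0194,0,0,0],[0.03,-0.0048,0,0.0194,0,0,0],[0.03,-0.0048,0,0.0194,0,0,0]]}}

```text
clock: 5.4
position: [0.5852, 0.1407, 0.0096]
ee_rot: [[-0.001, 1.0, 0.003], [0.242, 0.003, -0.97], [-0.97, 0.0, -0.242]]
ft_force: [0.5, 0.4, 0.5]
finger_gap: 0.353
```

```bash
python3 - <<'E'
from rig import r
import cv2
a=[r.get_image(n)["image"][:,:,::-1] for n in("scene","wrist")]
cv2.imwrite("pics/s3.png",cv2.resize(a[0][130:340,140:400],None,fx=3,fy=2.8)); cv2.imwrite("pics/w3.png",a[1])
E
```

```text
(no output)
```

View pics/s3.png

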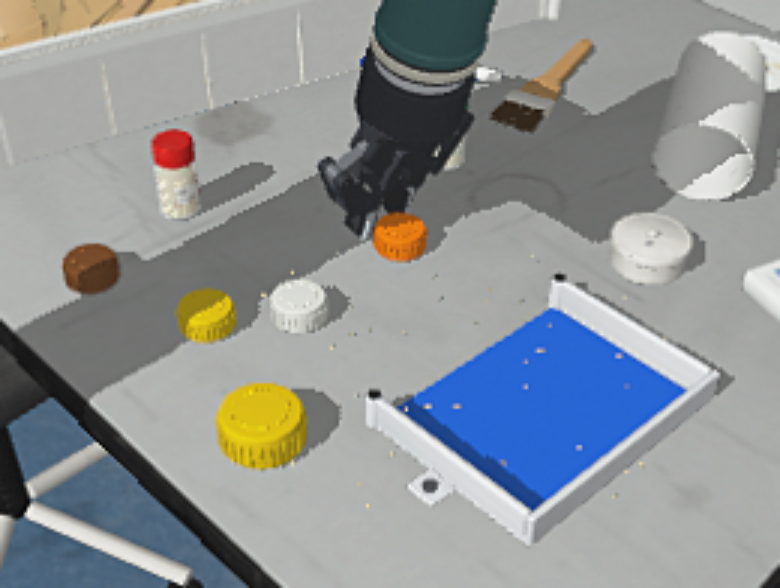

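View pics/w3.png

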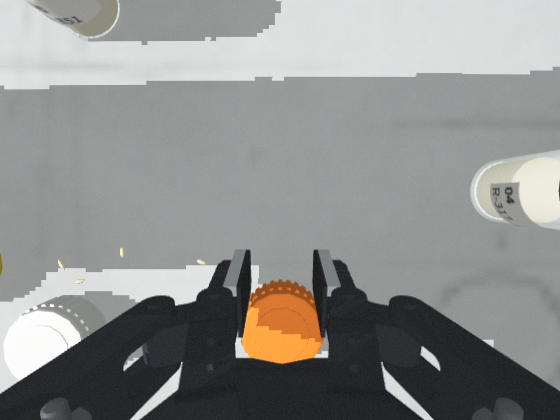

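Emit:
{"method": "drive_tool", "body": {"series": [[0.03,-0.0048,-0.0015,0.0194,0,0,0],[0.03,-0.0048,-0.0015,0.0194,0,0,0],[0.03,-0.0048,-0.0015,0.0194,0,0,0],[0.03,-0.0048,-0.0015,0.0194,0,0,0],[0.03,-0.0048,-0.0015,0.0194,0,0,0],[0.03,-0.0048,-0.0005,0.0194,0,0,0],[0.03,-0.0048,0,0.0194,0,0,0],[0.03,-0.0048,0,0.0194,0,0,0],[0.03,-0.003,0,0.012,0,0,0],[0.03,-0.002,0,0.007,0,0,0]]}}

```text
clock: 6.75
position: [0.5779, -0.0383, 0.0094]
ee_rot: [[-0.001, 1.0, 0.003], [0.242, 0.003, -0.97], [-0.97, -0.0, -0.242]]
ft_force: [0.8, -0.5, 0.3]
finger_gap: 0.354
```

```bash
python3 - <<'E'
from rig import r
import cv2
a=[r.get_image(n)["image"][:,:,::-1] for n in("scene","wrist")]
cv2.imwrite("pics/s4.png",cv2.resize(a[0][130:340,140:400],None,fx=3,fy=2.8)); cv2.imwrite("pics/w4.png",a[1])
E
```

```text
(no output)
```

View pics/s4.png

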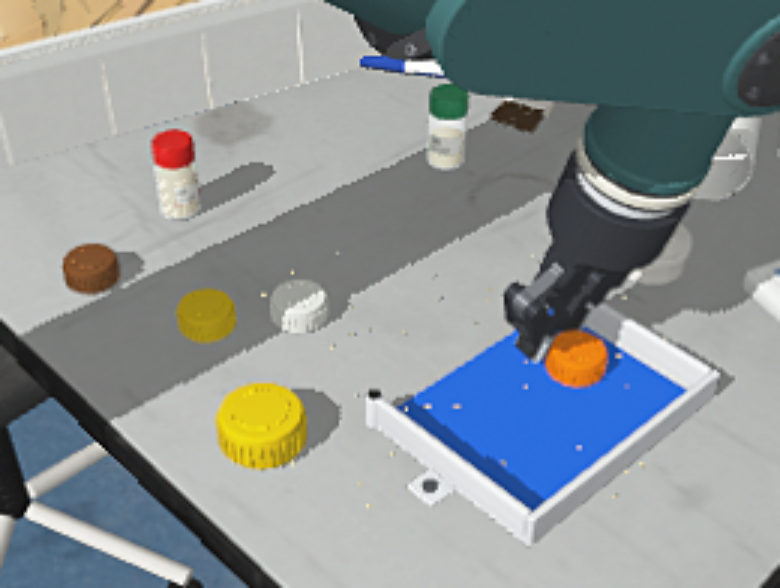

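View pics/w4.png

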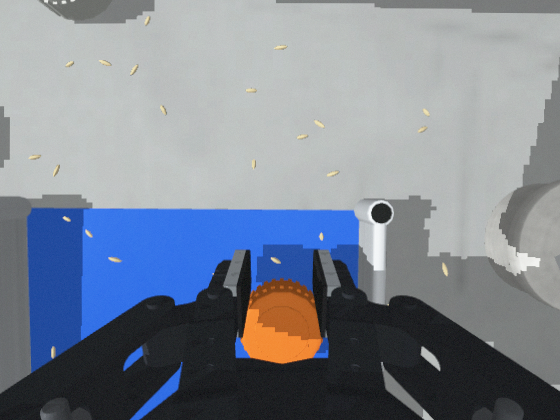

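Emit:
{"method": "drive_tool", "body": {"series": [[0.03,0.0048,0,-0.0194,0,0,0],[0.03,0.0048,0,-0.0194,0,0,0],[0.03,0.0048,0,-0.0194,0,0,0],[0.03,-0.0243,0,-0.006,0,0,0],[0.03,-0.0243,0,-0.006,0,0,0],[0.03,-0.0243,0,-0.006,0,0,0],[0.026,0,0,0,0,-7,0],[0.026,0,0,0,0,-7,0],[0.026,0,-0.047,-0.0575,0,0,0],[0.026,0,-0.047,-0.0575,0,0,0]]}}

```text
clock: 8.1
position: [0.4968, 0.1217, 0.0847]
ee_rot: [[0.0, 1.0, 0.004], [0.001, 0.004, -1.0], [-1.0, 0.0, -0.001]]
ft_force: [-0.3, 0.4, -0.3]
finger_gap: 0.305
```

```bash
cat > chk.py <<'E'
from h import *
from rig import r
import sys
tag=sys.argv[1]
D={n:r.get_image(n) for n in("scene","side","wrist")}
cv2.imwrite(f"pics/s{tag}.png",cv2.resize(D["scene"]["image"][130:340,140:400,::-1],None,fx=3,fy=2.8)); cv2.imwrite(f"pics/w{tag}.png",D["wrist"]["image"][:,:,::-1])
print(r.get_state()["position"].round(4))
for n in("scene","side"):
    d=D[n];C=cloud(d);hsv=cv2.cvtColor(d["image"],cv2.COLOR_RGB2HSV);H,S=hsv[...,0],hsv[...,1]
    reg=(C[...,0]>.36)&(C[...,0]<.73)&(C[...,1]>-.15)&(C[...,1]<.3)&(d["z_map"]>0)&(C[...,2]>.012)
    for nm,m in(("yellow",(H>20)&(H<32)&(S>130)&(C[...,2]<.028)),("orange",(H>7)&(H<17)&(S>180)&(C[...,2]<.028)),("white",(S<40)&(C[...,2]<.028)),("redvial",((H<5)|(H>175))&(S>150)),("green",(H>60)&(H<85)&(S>100)&(C[...,2]>.04)),("dish",(S<40)&(C[...,2]>.028)&(C[...,2]<.04))):
        k,l,st,_=cv2.connectedComponentsWithStats((m&reg).astype(np.uint8))
        for i in range(1,k):
            if st[i,4]<80: continue
            P=C[l==i];P=P[P[:,2]>np.percentile(P[:,2],95)-.006];a,b=P.min(0),P.max(0)
            print(n,nm,st[i,4],((a+b)/2)[:2].round(3),(b-a)[:2].round(3))
E
python3 chk.py 5
```

```text
[0.4959 0.1222 0.0846]
scene yellow 246 [0.423 0.134] [0.038 0.037]
scene yellow 138 [0.384 0.004] [0.047 0.017]
scene orange 259 [ 0.578 -0.069] [0.036 0.038]
scene white 117 [ 0.7   -0.033] [0.039 0.049]
scene white 248 [0.478 0.099] [0.037 0.038]
scene white 345 [ 0.621 -0.077] [0.009 0.129]
scene white 670 [ 0.531 -0.081] [0.181 0.138]
scene redvial 151 [0.491 0.262] [0.03 0.03]
scene green 133 [0.698 0.172] [0.031 0.03 ]
scene dish 311 [ 0.705 -0.03 ] [0.05  0.057]
scene dish 285 [ 0.533 -0.11 ] [0.181 0.078]
side yellow 173 [0.385 0.04 ] [0.049 0.025]
side yellow 265 [0.425 0.139] [0.035 0.036]
side orange 132 [ 0.579 -0.061] [0.029 0.03 ]
side white 211 [ 0.603 -0.076] [0.047 0.143]
side white 140 [ 0.705 -0.008] [0.049 0.026]
side white 280 [0.478 0.102] [0.037 0.038]
side white 115 [0.697 0.183] [0.03  0.018]
side white 119 [0.492 0.274] [0.03  0.013]
side redvial 301 [0.492 0.266] [0.027 0.031]
side green 239 [0.697 0.178] [0.029 0.028]
side dish 291 [ 0.705 -0.026] [0.05  0.061]
side dish 89 [0.697 0.184] [0.029 0.017]
side dish 95 [0.493 0.276] [0.029 0.011]
```

View pics/w5.png

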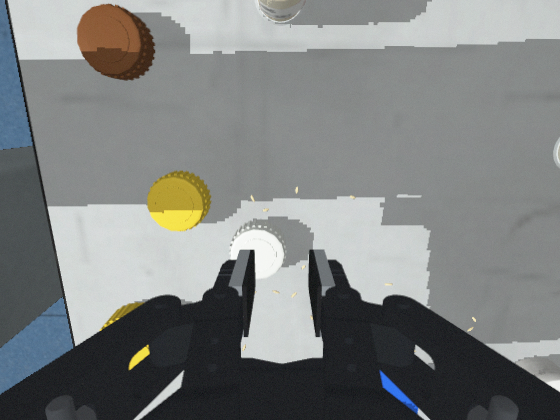

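Emit:
{"method": "drive_tool", "body": {"series": [[0.026,0,-0.012,-0.017,0,0,0],[0.026,0,0,0,0,0,0],[0.026,0.0189,0,0,0,0,0],[0.026,0.0189,0,0,0,0,0],[0.026,0.0189,0,0,0,0,0],[0.026,0.0189,0,0,0,0,0],[0.026,0,0,0,0,0,0],[0.026,0,0,0.01,0,0,0],[0.026,0,0.001,0.01,0,0,0],[0.026,0,0.003,0.015,0,0,0]]}}

```text
clock: 9.5
position: [0.4909, 0.0999, 0.01]
ee_rot: [[0.002, 1.0, 0.004], [0.0, 0.004, -1.0], [-1.0, 0.002, -0.0]]
ft_force: [0.0, 1.0, 0.1]
finger_gap: 0.305
```

```bash
python3 chk.py 6 | grep -E "yellow|white 2|red|\[0.*\]$" | head -3
```

```text
[0.4908 0.0998 0.0096]
scene yellow 247 [0.424 0.135] [0.037 0.038]
scene yellow 140 [0.385 0.004] [0.048 0.018]
```

View pics/w6.png

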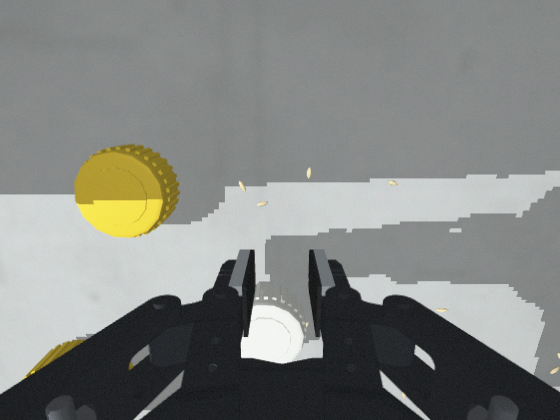

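Emit:
{"method": "drive_tool", "body": {"series": [[0.026,0,0.006,0.015,0,0,0],[0.026,0,0.006,0.018,0,0,0],[0.026,0,0.006,0.02,0,0,0],[0.026,0,0.006,0.02,0,0,0],[0.026,0,0.006,0.02,0,0,0],[0.026,0,0.004,0.02,0,0,0],[0.026,0,0,0.012,0,0,0],[0.026,0,0,0.008,0,0,0],[0.026,0,0,0.004,0,0,0],[0.026,0,0,0,0,0,0]]}}

```text
clock: 10.9
position: [0.5246, -0.036, 0.0091]
ee_rot: [[-0.0, 1.0, 0.004], [0.0, 0.004, -1.0], [-1.0, -0.0, -0.0]]
ft_force: [-0.1, 0.1, 0.2]
finger_gap: 0.306
```

```bash
python3 chk.py 7 | grep -E "yellow|orange|\[0.*\]$" | head -3
```

```text
scene yellow 244 [0.423 0.133] [0.036 0.039]
scene yellow 139 [0.385 0.004] [0.048 0.017]
scene orange 247 [ 0.579 -0.069] [0.036 0.037]
```

View pics/w7.png

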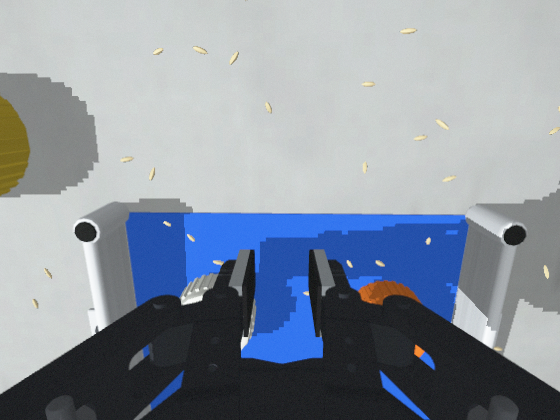

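View pics/s7.png

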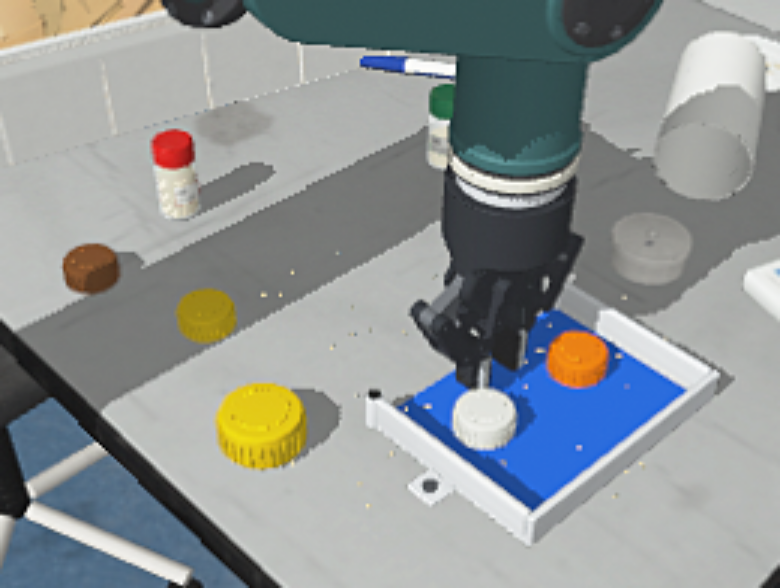

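The white cap slid past the left finger, but it's inside the tray at about (485,418) in the crop. I'll back out, measure it, and push it deeper to make room for yellow.

Emit:
{"method": "drive_tool", "body": {"series": [[0.026,0,0,-0.02,0,0,0],[0.026,0,0,-0.02,0,0,0],[0.026,0,0,-0.01,0,0,0],[0.026,0,-0.01,0,0,0,0],[0.026,0,-0.012,0,0,0,0],[0.026,0,0,0,0,0,0],[0.026,0,0,0,0,0,0],[0.026,0,0,0,0,0,0],[0.026,0,0,0,0,0,0],[0.026,0,0,0,0,0,0]]}}

```text
clock: 12.3
position: [0.5027, 0.0139, 0.0091]
ee_rot: [[0.0, 1.0, 0.003], [0.0, 0.003, -1.0], [-1.0, 0.0, -0.0]]
ft_force: [-0.8, -0.5, 1.0]
finger_gap: 0.306
```

```bash
python3 chk.py 8 | grep -E "white|orange|^\["; python3 - <<'E'
from h import *
from rig import r
d=r.get_image("scene");C=cloud(d);m=(C[...,0]>.455)&(C[...,0]<.555)&(C[...,1]<-.025)&(C[...,1]>-.135)&(C[...,2]>.014)&(C[...,2]<.03)
P=C[m];P=P[P[:,2]>.019];print(P.min(0),P.max(0),(P.min(0)+P.max(0))/2)
E
```

```text
[0.5026 0.0139 0.0091]
scene orange 251 [ 0.578 -0.07 ] [0.038 0.037]
scene white 122 [ 0.7   -0.034] [0.043 0.046]
scene white 365 [ 0.621 -0.077] [0.009 0.128]
scene white 671 [ 0.531 -0.081] [0.183 0.137]
scene white 316 [ 0.492 -0.066] [0.038 0.037]
side orange 131 [ 0.579 -0.062] [0.029 0.028]
side white 233 [ 0.593 -0.077] [0.067 0.144]
side white 143 [ 0.705 -0.009] [0.049 0.027]
side white 113 [0.697 0.184] [0.03  0.018]
side white 116 [0.492 0.275] [0.029 0.013]
[ 0.47177217 -0.08481809  0.0191237 ] [ 0.5107002  -0.04659114  0.02548454] [ 0.49123618 -0.06570461  0.02230412]
```

View pics/w8.png

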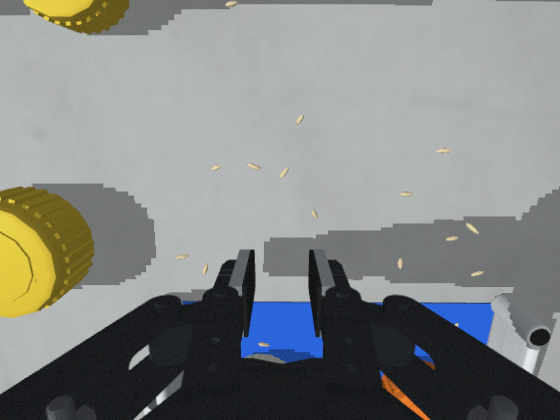

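Emit:
{"method": "drive_tool", "body": {"series": [[0.026,0,-0.009,0.01,0,0,0],[0.026,0,0,0.02,0,0,0],[0.026,0,0,0.015,0,0,0],[0.026,0,0.001,0.015,0,0,0],[0.026,0,0.001,0.015,0,0,0],[0.026,0,0.001,0.015,0,0,0],[0.026,0,0,0.006,0,0,0],[0.026,0,0,0.003,0,0,0],[0.026,0,0,0,0,0,0],[0.026,0,0,-0.02,0,0,0]]}}

```text
clock: 13.75
position: [0.497, -0.0654, 0.0092]
ee_rot: [[0.0, 1.0, 0.002], [-0.0, 0.002, -1.0], [-1.0, 0.0, 0.0]]
ft_force: [0.0, -0.4, -0.4]
finger_gap: 0.301
```

Emit:
{"method": "drive_tool", "body": {"series": [[0.03,0,0,-0.03,0,0,0],[0.03,0,0,-0.04,0,0,0],[0.03,-0.03,0,-0.01,0,0,0],[0.03,-0.03,0,0,0,0,0],[0.03,-0.02,0,0,0,0,0],[0.03,0,-0.02,-0.045,0,0,0],[0.03,0,-0.03,-0.045,0,0,0],[0.03,0,-0.02,-0.045,0,0,0],[0.03,0,0,0,0,0,0],[0.03,0,0,0,0,0,0]]}}

```text
clock: 15.0
position: [0.4261, 0.1496, 0.0892]
ee_rot: [[0.001, 1.0, 0.005], [-0.001, 0.005, -1.0], [-1.0, 0.001, 0.001]]
ft_force: [0.7, -0.7, 0.0]
finger_gap: 0.355
```

```bash
python3 chk.py 9 | grep -E "white|orange|yellow|^\["
```

```text
[0.4266 0.1488 0.0891]
scene yellow 252 [0.423 0.135] [0.037 0.039]
scene yellow 133 [0.384 0.004] [0.049 0.017]
scene orange 260 [ 0.578 -0.07 ] [0.037 0.038]
scene white 127 [ 0.7   -0.032] [0.038 0.05 ]
scene white 344 [ 0.62  -0.078] [0.01  0.133]
scene white 678 [ 0.531 -0.081] [0.183 0.138]
scene white 333 [ 0.498 -0.115] [0.037 0.037]
side yellow 261 [0.425 0.14 ] [0.035 0.034]
side orange 142 [ 0.578 -0.061] [0.031 0.03 ]
side white 599 [ 0.544 -0.076] [0.165 0.145]
side white 143 [ 0.705 -0.009] [0.049 0.028]
side white 110 [0.697 0.184] [0.03  0.016]
side white 119 [0.492 0.275] [0.03  0.014]
```

View pics/s9.png

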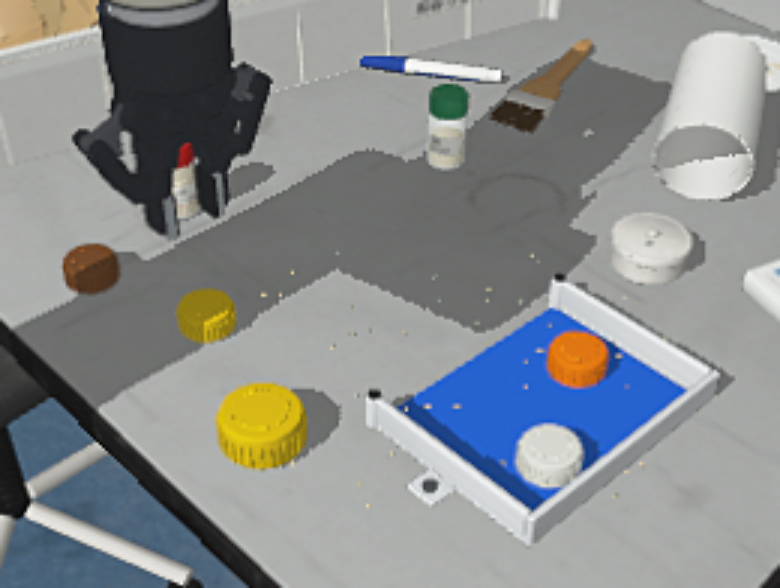

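Emit:
{"method": "drive_tool", "body": {"series": [[0.03,0,-0.014,-0.022,0,0,0],[0.03,0,0,0,-10,0,0],[0.03,0,0,0,-10,0,0],[0.03,0.02,0,0,0,0,0],[0.03,0.02,0,0,0,0,0],[0.03,0.02,0,0,0,0,0],[0.03,0.02,0,0,0,0,0],[0.03,0,0,0,0,0,0],[0.03,0,0,0,0,0,0],[0.03,0,0,0.01,0,0,0]]}}

```text
clock: 16.4
position: [0.4165, 0.1622, 0.0103]
ee_rot: [[0.002, 0.938, 0.346], [0.001, 0.346, -0.938], [-1.0, 0.002, 0.0]]
ft_force: [-0.1, -0.6, -0.4]
finger_gap: 0.351
```

```bash
python3 chk.py 10 | grep -E "^\["
```

```text
[0.4163 0.1618 0.0099]
```

View pics/w10.png

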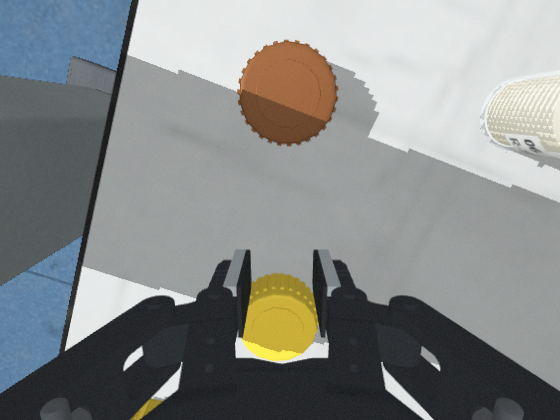

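Emit:
{"method": "drive_tool", "body": {"series": [[0.03,0,0,0.015,0,0,0],[0.03,0,0.002,0.02,0,0,0],[0.03,0,0.002,0.02,0,0,0],[0.03,0,0.002,0.02,0,0,0],[0.03,0,0.002,0.02,0,0,0],[0.03,0,0.002,0.02,0,0,0],[0.03,0,0.002,0.02,0,0,0],[0.03,0,0.002,0.015,0,0,0],[0.03,0,0,0.008,0,0,0],[0.03,0,0,0.004,0,0,0]]}}

```text
clock: 17.8
position: [0.4846, 0.0147, 0.0091]
ee_rot: [[-0.0, 0.939, 0.345], [0.0, 0.345, -0.939], [-1.0, -0.0, -0.0]]
ft_force: [0.0, 0.2, 0.6]
finger_gap: 0.353
```

```bash
python3 chk.py 11 | grep -E "^\[|yellow"
```

```text
[0.4843 0.0151 0.009 ]
scene yellow 277 [ 0.494 -0.01 ] [0.037 0.038]
scene yellow 143 [0.385 0.005] [0.048 0.021]
side yellow 119 [ 0.485 -0.007] [0.022 0.035]
side yellow 175 [0.385 0.042] [0.048 0.023]
```

View pics/w11.png

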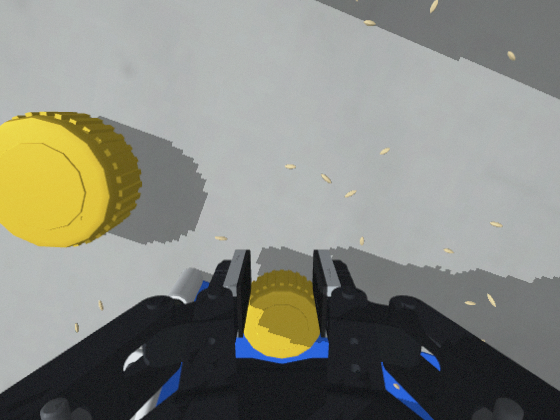

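Emit:
{"method": "drive_tool", "body": {"series": [[0.03,0,0.001,0.012,0,0,0],[0.03,0,0,0.016,0,0,0],[0.03,0,0,0.012,0,0,0],[0.03,0,0,0.008,0,0,0],[0.03,0,0,0.004,0,0,0],[0.03,0,0,0,0,0,0],[0.03,0,0,0,0,0,0],[0.03,0,0,-0.01,0,0,0],[0.03,0,0,-0.02,0,0,0],[0.03,0,0,-0.02,0,0,0]]}}

```text
clock: 19.2
position: [0.4853, 0.0152, 0.0091]
ee_rot: [[-0.0, 0.938, 0.346], [0.0, 0.346, -0.938], [-1.0, -0.0, -0.001]]
ft_force: [0.1, 0.5, 0.3]
finger_gap: 0.35
```

Emit:
{"method": "drive_tool", "body": {"series": [[0.03,0,0,-0.03,0,0,0],[0.03,0,0,-0.03,0,0,0],[0.03,-0.03,0,0,0,0,0],[0.03,-0.03,0,0,0,0,0],[0.03,-0.03,0,0,0,0,0],[0.03,-0.04,0,0,0,0,0],[0.03,-0.04,0,0,0,0,0],[0.03,0,0,0,0,0,0],[0.03,0,0,0,0,0,0],[0.03,0,0,0,0,0,0]]}}

```text
clock: 20.45
position: [0.4642, 0.0701, 0.1772]
ee_rot: [[-0.004, 0.938, 0.346], [0.0, 0.346, -0.938], [-1.0, -0.003, -0.001]]
ft_force: [0.3, 0.7, 0.0]
finger_gap: 0.351
```

```bash
python3 chk.py 12
```

```text
[0.4648 0.0698 0.1778]
scene yellow 296 [ 0.513 -0.059] [0.037 0.038]
scene yellow 139 [0.384 0.005] [0.047 0.02 ]
scene orange 261 [ 0.578 -0.07 ] [0.036 0.038]
scene white 125 [ 0.7   -0.034] [0.037 0.047]
scene white 350 [ 0.617 -0.079] [0.017 0.131]
scene white 678 [ 0.532 -0.081] [0.184 0.138]
scene white 334 [ 0.498 -0.119] [0.036 0.046]
scene redvial 151 [0.491 0.262] [0.028 0.03 ]
scene green 139 [0.698 0.171] [0.031 0.029]
scene dish 305 [ 0.706 -0.029] [0.048 0.057]
scene dish 272 [ 0.532 -0.116] [0.182 0.067]
side yellow 174 [ 0.512 -0.055] [0.033 0.034]
side yellow 170 [0.385 0.042] [0.048 0.023]
side orange 141 [ 0.578 -0.059] [0.031 0.029]
side white 757 [ 0.534 -0.077] [0.184 0.145]
side white 138 [ 0.705 -0.013] [0.048 0.036]
side white 109 [0.697 0.183] [0.031 0.018]
side white 112 [0.492 0.275] [0.03  0.013]
side redvial 302 [0.492 0.267] [0.027 0.029]
side green 251 [0.697 0.176] [0.029 0.029]
side dish 291 [ 0.706 -0.025] [0.048 0.06 ]
side dish 93 [0.696 0.182] [0.028 0.019]
side dish 97 [0.493 0.275] [0.029 0.012]
```

View pics/s12.png

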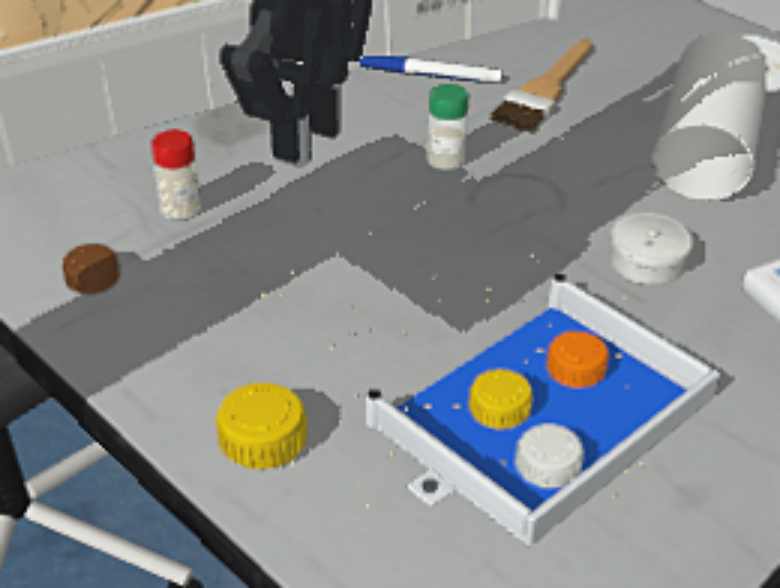

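```bash
python3 -c "
from rig import r
print(r.close_job())"
```

```text
the job is handed in; nothing more can be done
None
```

All three caps (orange, white and the smaller yellow) are in the tray, swept along the bench between the part-open fingers with nothing picked up. I handed the job in at about 20.5 s of the 67 s allowed; it gave no verdict.

**Caps:** In the last check the centres were at about these world positions:

| Cap | x (m) | y (m) |
|---|---|---|
| Orange | 0.578 | -0.065 |
| White | 0.498 | -0.115 |
| Yellow | 0.512 | -0.057 |

The tray mouth is at y ≈ -0.014, so all three are at least 40 mm inside; the limit is 17 mm. They also lie between the side walls at x ≈ 0.450 and 0.617.

**Bystanders:** The red and green vials still stand and measured within 1–2 mm of where they started. The dish came out about 3–4 mm different, but from a different colour mask than at the start, so I put that down to measurement. The brown cap and the larger yellow cap were left alone. The gripper was raised clear of everything at the end.

**What went wrong or disagreed:**
- **White cap:** it slipped past the left finger on the first push, though it was already inside the tray. A second push moved it deeper to make room for yellow.
- **Camera views:** the two views disagreed by 4 mm or so in y, and by up to 11 mm for the partly hidden orange cap. I averaged the two for orange and yellow.
- **White's final position:** it rests on the scene camera alone, because the side camera could not separate the white cap from the tray walls.

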